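# Prop the folding panel stand open and lean a panel on it

## Robot

A 6-joint arm with a two-finger parallel gripper is mounted at the origin on the work surface. World frame = base frame: x ahead of the robot, y to its left, z up, the work surface at z = 0. Lengths are in m, angles in rad, forces in N, time in s.
With the tool pointing down it reaches from about 0.35 to 0.975 m from the base axis. Payload 4.9 kg.
Tool frame: the origin (TCP) lies at the very end of the fingers, on their centre line; the grasp point (between the pads) lies 19 mm behind it; z points along the fingers, y is the line along which they close (so a half turn about z gives the same grasp; the last joint's range is limited). The gripper opens to 85 mm and grips with 20 to 120 N. Pads are 22 mm wide; open, the fingers measure 114 mm over their backs; the gripper's body (76 mm by 85 mm) begins 54 mm behind the grasp point. The pads swing forward as they close: fully open they stand 13 mm farther back than shut.
Start: joints at [-1.459, 0.053, 1.613, -0, 1.476, -0.119], TCP at [0.143, -0.608, 0.231] pointing down, gripper open.
Joint ranges: [-3.01, 3.01], [-1.01, 2.22], [0.06, 2.58], [-1.02, 4.17], [0.09, 2.62], [-3.14, 3.14]. Speed limits (rad/s): [2.57, 2.57, 3.14, 3.14, 3.14, 3.14].

## Interface

Orientations are given as a unit quaternion [w, x, y, z].
In Python, from plant import state, optics, ticket, nets gives the robot as it stands. The module is installed in compiled form; this text tells all that it offers.
- The arm moves only by the shell command python3 -m inch 'ROWS' [OPENING]. ROWS is JSON, a list of rows, each an object of numbers: "dx", "dy", "dz": the shift along the tool's x, y, z as a fraction of full scale; "rx", "ry", "rz": the turn, a rotation vector about the tool's x, y, z as a fraction of full scale. In form: [{"dx": .., "dy": .., "dz": .., "rx": .., "ry": .., "rz": ..}, ...]. A call has 1 to 5 rows; each row is the pose to reach, as a shift and turn from the pose commanded when the call began, along the tool's axes at that moment; what a row does not reach only later rows make up. Full scale, the value 1, is 0.8 m for a shift and 1.5 rad for a turn. A row lasts 1/10 s, in which the tool goes at most 50 mm and 8.59 degrees, less where a joint would pass 70% of its speed; a pose out of reach is approached as far as the arm can. A call with a number of a shift or a turn outside -1 to 1 is refused whole. A call with a gripper value outside its range is refused whole. OPENING is the opening, from -1 (shut) to 1 (fully open), set as the call begins (- or left out, the last holds). The fingers move at their own pace and stop on an object; the grip force is fixed at half the most. Time passes only in rows, so rows that repeat a pose let the fingers close. It gives the time, the measured TCP pose, the force, the opening and the grip force at its end, in the units of the state.
- state(): the state, without advancing time (a new reading comes with each control period).
- optics.grab_frame(name): name is "side" or "top" or "wrist"; returns the picture (480x640x3 uint8, red, green, blue); there is no depth.
- optics.camera_info(name): a dict with "fx", "fy", "cx", "cy" (pixels), "R" (3x3) and "t" (3): a world point X has camera coordinates R X + t. Camera axes: x right, y down, z forward; pixel columns grow to the right and rows downward; lengths in m; the calibration is good to about 2 mm. A picture is of the moment at which its call begins: read the wrist's pose just before it. camera_info takes no time and is no camera call; for the wrist camera it gives the pose at the moment of the call.
- ticket.job_done(): hands the job in; it is judged then, once.
Trained networks look in the newest picture that a camera, given by its name, has taken for a name from the list of things; names that differ only in an ending like _2 or _b are one class to them, and where a whole thing is asked for, a point or a joint stands for the part that bears it (a point fixed in the world has none). Each returns a list of dicts, best first, with "confidence" (0 to 1); they miss things now and then, are a little off and sometimes report something else, mostly with a low value. They report only what shows in the picture. A call takes as long as a camera call.
- nets.boxes_of(camera, name): "bbox" ([centre column, centre row, width, height] in pixels, round what is visible of it).
- nets.outline_of(camera, name): "pixels" (480x640 bool, what is visible of it) and "bbox" ([centre column, centre row, width, height] in pixels, round what is visible of it).
The state is a dict: "time": time; "joint_pos": joint angles; "joint_vel": joint speeds; "joint_efforts": joint torques, N m; "tool_pos": TCP position; "tool_rot": TCP orientation; "contact_force": force on the tool from outside, world axes, zero at the start; "ft_torque": the same for the moment, N m; "gripper_width": opening from 0.0 (shut) to 1.0 (fully open); "grasp_force": force on a finger pad.
Only numpy, scipy, OpenCV 4.12 (cv2) and the standard library are available. Lean on these libraries where they do the work, as an engineer would, in place of code of your own. Each camera call takes 0.05 s, during which the arm holds its last target. There are 200 camera calls.

## Task

Get the black panel ready for edge taping: first swing the steel prop of the folding stand up past its over-centre point until it leans on its stop and stands open with nothing holding it. Then take the larger of the two black panels out of the rack and lean it on the stand, white edge up, square to the stand and in its middle, its foot on the board just inside the two wooden lugs and its back resting on the prop's crossbar, and let go; do not drop it. Leave the shorter panel, the paper roll, the tape roll and the cutter where they are.

Things in the scene. Friction and masses are not known exactly. Their poses are not given: they have to be found in the camera images.
- stand: Folding stand, fixed to the bench: plywood board 200 (x) x 190 (y) x 18 mm. Origin: centre of the board's underside; x from the prop's side (nearer the robot) to the lugs' side, y along the hinge, z up. The prop's hinge axis runs along y at x = -38, z = 48 mm, between two steel cheeks at y = +/-66 mm, tops at z = 60 mm.
- foot_place (a point): Point on the stand's board (x = 30, y = 0, z = 18 mm in its frame) where the lowest edge, that of the back face, of the leaning panel goes; up to 13 mm farther along +x is as good. With the prop open the panel then leans 35 to 39 degrees from vertical, its top towards the stand's -x.
- lugs (a point): Midway between the stand's two wooden lugs, on the board (x = 63, y = 0, z = 18 mm in its frame). The lugs stand at y = +/-77 mm, are 14 (x) x 26 (y) x 25 mm high, and keep the panel's foot from sliding off; their inner faces are at x = 56 mm.
- prop (a joint): Angle (rad) of the U-shaped steel prop. 0: folded, arms level along the stand's +x. Grows as the crossbar swings up and back towards -x; 1.57 is upright, the over-centre point; the stop is at 1.833. Free-swinging (about 250 g, hardly any friction): let go before upright it falls back, past upright it falls on to the stop and stays.
- prop_bar (a point): Middle of the prop's crossbar, a round bar 12 mm thick, along the stand's y, 95 mm from the hinge axis, between two side arms (12 mm bars at y = +/-50 mm). In the stand's frame: folded x = 57, y = 0, z = 48 mm (24 mm clear above the board); open x = -63, z = 140 mm.
- rack: Wooden rack, fixed to the bench: base 130 (x) x 190 (y) x 12 mm, two slots along its y at x = -35 and +35 mm, each 22 mm wide between fins 170 mm long with tops 52 mm above the bench. Origin: centre of the underside, z up. One panel stands upright in each slot, on the base; which is where varies.
- panel_mid (a point): Centre of the larger black panel (the one to be placed): 18 (its x) x 170 (its y) x 220 mm (its z, up in the rack), about 350 g, with a white tape strip on its top edge. Either face may be the back.
- panel_foot (a point): Centre of the larger panel's bottom edge face (110 mm below its centre along its z); axes as the panel.
- short_panel_mid (a point): Centre of the smaller black panel, 18 x 120 x 150 mm high, in the other slot; leave it there.
- kraft_mid (a point): Centre of a loose brown paper roll standing on end, 66 mm diameter, 220 mm high; leave it alone.
- tape_mid (a point): Centre of a loose tape roll lying flat, 110 mm outer diameter, 80 mm hole, 55 mm high; leave it alone.
- cutter_mid (a point): Middle of a cutter knife lying on the bench, 155 mm long (along its x), 24 mm wide, 16 mm high; leave it alone.

How it is judged:
On the way:
1. the prop stands open on its stop (over 1.75 rad), at rest, with neither the robot nor the panel touching it (value of joint prop above 1.75 rad and velocity of joint prop between -0.05 and 0.05 rad/s and contact force between each of the fingers, the arm, panel and prop below 0.05 N), for 0.3 s.
At the end, for the whole second after the job is handed in: Prop still open on its stop (over 1.75 rad); the larger panel leans back on its crossbar (over 0.2 N), 25 to 50 degrees from vertical, within 0.12 rad of square and 20 mm of the middle, its foot on the board inside the lugs (12 to 60 mm from the stand's origin); released and at rest (value of joint prop above 1.75 rad and angle between panel_mid's own z axis and vertical between 0.44 and 0.87 rad and angle between the y axis of panel_mid and the y axis of stand, either way round below 0.12 rad and x of panel_foot in the frame of stand between 0.012 and 0.06 m and z of panel_foot in the frame of stand below 0.035 m and x of panel_mid in the frame of stand below 0.005 m and y of panel_mid in the frame of stand between -0.02 and 0.02 m and contact force between panel and prop above 0.2 N and linear speed of panel below 0.02 m/s and angular speed of panel below 0.1 rad/s and contact force between the fingers and panel below 0.05 N); the robot touches nothing.
It fails at once if a bystander (short panel, paper roll, tape roll, cutter) is moved more than 25 mm (distance of any of kraft_mid, tape_mid, cutter_mid, short_panel_mid from where it was at the start of the episode above 0.025 m).
It fails at once if the larger panel is dropped (moves at over 0.6 m/s with the fingers off it) (linear speed of panel above 0.6 m/s and contact force between the fingers and panel below 0.05 N).
It also fails if it takes over 58 s, if anything falls off the work surface, if the arm or the gripper's body presses on something with over 40 N, if the wrist force passes 120 N, or if a joint passes its speed limit or range.

## Working session

There is one attempt and no reset: what is moved stays moved. The work goes in short steps, Python scripts to look and compute and a shell command to move; the robot and the scene stay as the last step left them, time stands still between calls to the robot, and variables do not carry over. Pictures are saved under pics/ and viewed, at most 10 in all, crops included, and the job is handed in when it is done.

```bash
mkdir -p pics
cat > h.py <<'E'
import numpy as np, cv2
from plant import state, optics, ticket, nets
def shot(n,f):
    im=optics.grab_frame(n); cv2.imwrite(f'pics/{f}.png',im[:,:,::-1]); return im
def ray(n,u,v,z,ci=None):
    c=ci or optics.camera_info(n); R=np.array(c['R']);t=np.array(c['t'])
    o=-R.T@t; d=R.T@np.array([(u-c['cx'])/c['fx'],(v-c['cy'])/c['fy'],1])
    return o+d*(z-o[2])/d[2]
def proj(n,X,ci=None):
    c=ci or optics.camera_info(n); p=np.array(c['R'])@np.array(X)+np.array(c['t'])
    return np.array([c['fx']*p[0]/p[2]+c['cx'],c['fy']*p[1]/p[2]+c['cy']])
E
python3 - <<'E'
from h import *
s=state(); print(s)
for n in ('top','side'):
    shot(n,n+'0'); c=optics.camera_info(n); print(n,-np.array(c['R']).T@np.array(c['t']),c['fx'],np.round(c['R'],3).tolist())
    for k in ('stand','prop','rack','panel_mid','short_panel_mid','kraft_mid','tape_mid','cutter_mid'):
        for b in nets.boxes_of(n,k)[:2]: print(k,np.round(b['bbox']),round(b['confidence'],2))
print(state()['time'])
E
```

```text
{'time': 0.0, 'joint_pos': array([-1.45898662e+00,  5.33300269e-02,  1.61430101e+00,  1.53564457e-05,
        1.47605345e+00, -1.18988306e-01]), 'joint_vel': array([-0.00076833, -0.00026977, -0.00127547,  0.00140221, -0.00030588,
        0.00094529]), 'joint_efforts': array([-8.03621037e-05, -3.93681693e+01, -3.70180535e+01, -2.25263835e-05,
        7.02950754e-03,  1.62859422e-06]), 'tool_pos': array([ 0.1429113 , -0.60778413,  0.2300755 ]), 'tool_rot': array([-1.04587880e-03,  9.93348462e-01,  1.15142257e-01,  1.13970627e-05]), 'contact_force': array([ 0.55610088, -0.05991156,  0.48372619]), 'ft_torque': array([-0.02233892, -0.00466432, -0.02638304]), 'grasp_force': 0.0, 'gripper_width': 1.0017280740616596}
top [0.42580891 0.00196627 0.87892013] 439.73261526737696 [[0.016, -1.0, 0.009], [-0.993, -0.017, -0.119], [0.119, -0.007, -0.993]]
stand [424. 216. 116. 116.] 0.79
prop [429. 210.  75.  67.] 0.71
rack [422. 219. 120. 115.] 0.72
rack [201. 241. 114.  70.] 0.62
panel_mid [181. 197. 135.  58.] 0.75
short_panel_mid [182. 245.  88.  36.] 0.68
kraft_mid [316. 153.  42.  72.] 0.75
tape_mid [306. 333.  59.  57.] 0.78
tape_mid [424. 218. 115. 115.] 0.47
cutter_mid [319. 242.  12.  77.] 0.72
side [0.40504678 0.48400115 0.73906855] 460.98654732047027 [[-0.948, -0.318, 0.013], [-0.259, 0.747, -0.612], [0.184, -0.583, -0.791]]
stand [342. 184. 101.  80.] 0.97
prop [339. 172.  52.  42.] 0.69
rack [281. 388. 131. 132.] 0.86
panel_mid [430. 295.  65.  67.] 0.75
panel_mid [250. 327. 102. 161.] 0.66
kraft_mid [260. 212.  48. 106.] 0.77
cutter_mid [340. 267.  79.  33.] 0.68
0.9
```

View pics/top0.png

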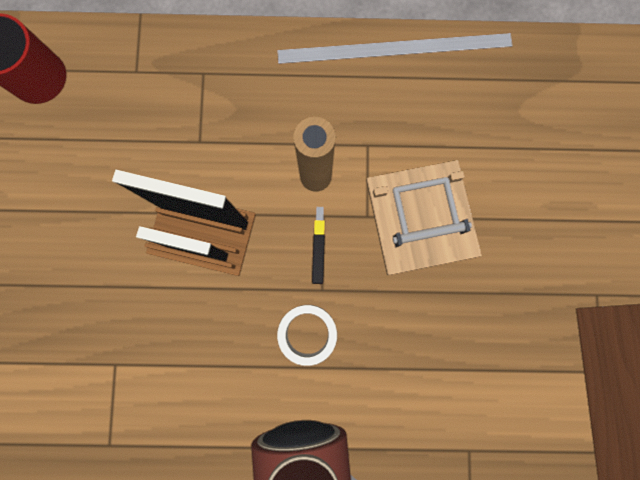

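View pics/side0.png

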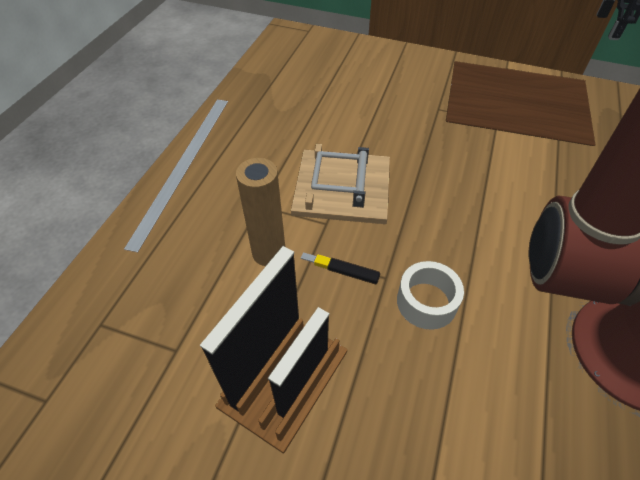

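The top picture shows the stand at about (424,218), with the prop's bar at its upper side. The large panel's white edge runs (114,176)–(225,203), the short one's runs (138,233)–(210,249), and the kraft roll's top is at (315,137). I'll work out the poses next.

Run:
```python
from h import *
im=cv2.imread('pics/top0.png')
w=(im.min(2)>190).astype(np.uint8); w[:,:100]=0; w[:, 260:]=0
n,l,st,ce=cv2.connectedComponentsWithStats(w)
for i in range(1,n):
    if st[i,4]>100:
        pts=np.argwhere(l==i)[:,::-1].astype(np.float32)
        z=.232 if ce[i][1]<220 else .162
        b=cv2.boxPoints(cv2.minAreaRect(pts)); X=np.array([ray('top',*p,z) for p in b])
        e=[np.linalg.norm(X[k]-X[(k+1)%4]) for k in range(4)]
        k=int(np.argmax(e[:2])); d=X[k+1]-X[k]
        print('strip',ce[i],np.round(X.mean(0),4),np.round(e,3),'dir deg',np.degrees(np.arctan2(d[1],d[0]))%180)
c=[(368,180),(459,161),(481,254),(387,274)]
X=np.array([ray('top',*p,.018) for p in c]); print('stand corners',np.round(X,4).tolist(),X.mean(0))
o=nets.outline_of('top','stand')
optics.grab_frame('top')
o=nets.outline_of('top','stand')[0]['pixels'].astype(np.uint8)
cn=max(cv2.findContours(o,0,2)[0],key=cv2.contourArea); r=cv2.minAreaRect(cn); b=cv2.boxPoints(r)
X=np.array([ray('top',*p,.018) for p in b]);print('net',b.tolist(),np.round(X,4).tolist(),X.mean(0))
print('kraft',ray('top',314.5,137,.22),'tape',ray('top',306.5,335,.055), 'hinge', ray('top',398,240,.055),ray('top',467,227,.055),'bar',ray('top',397,190,.05),ray('top',448,182,.05))
print('lugs',ray('top',380,191,.04),ray('top',457,176,.04))
```

```text
strip [168.60869565 188.19970523] [0.5865 0.2326 0.232 ] [0.018 0.171 0.018 0.171] dir deg 77.26810697576995
strip [173.04590571 239.89081886] [0.5171 0.245  0.162 ] [0.018 0.121 0.018 0.121] dir deg 77.4676222005825
stand corners [[0.6636, -0.0905, 0.018], [0.7065, -0.2747, 0.018], [0.518, -0.3144, 0.018], [0.4754, -0.1286, 0.018]] [ 0.59085715 -0.20202249  0.018     ]
net [[365.0611877441406, 177.42333984375], [460.6788635253906, 157.80947875976562], [480.8933410644531, 256.355224609375], [385.2756652832031, 275.9690856933594]] [[0.6688, -0.0845, 0.018], [0.7132, -0.2782, 0.018], [0.5133, -0.314, 0.018], [0.4715, -0.1252, 0.018]] [ 0.59169469 -0.20049513  0.018     ]
kraft [0.67479083 0.01477305 0.22      ] tape [0.3584493  0.02555013 0.055     ] hinge [ 0.53794017 -0.14385907  0.055     ] [ 0.56520335 -0.2754134   0.055     ] bar [ 0.63599105 -0.14316933  0.05      ] [ 0.6536874  -0.24216176  0.05      ]
lugs [ 0.63590952 -0.11166732  0.04      ] [ 0.66885506 -0.26303779  0.04      ]
```

```bash
cat >> h.py <<'E'
from scipy.spatial.transform import Rotation as Ro
SP=np.array([.590,-.202,0]); SY=np.radians(12.4)
def S(x,y,z): return SP+Ro.from_euler('z',SY).apply([x,y,z])
def pose(psi,tilt=0):
    # tool x at world yaw psi (deg), tool down, then tilt about tool x (deg)
    a=np.radians(psi); B=np.array([[np.cos(a),np.sin(a),0],[np.sin(a),-np.cos(a),0],[0,0,-1]]).T
    return Ro.from_matrix(np.array([[np.cos(a),np.sin(a),0],[np.sin(a),-np.cos(a),0],[0,0,-1]]).T)*Ro.from_euler('x',tilt,degrees=True)
def go(p,R,cur=None):
    s=state(); q=s['tool_rot']; R0=Ro.from_quat([q[1],q[2],q[3],q[0]])
    print('shift',np.round(R0.inv().apply(np.array(p)-s['tool_pos'])/.8,4),'turn',np.round((R0.inv()*R).as_rotvec()/1.5,4), 'tgt',np.round(p,4))
E
python3 - <<'E'
from h import *
p=S(.057,0,.19); go(p,pose(102.4))
E
```

```text
shift [ 0.7314 -0.3657  0.0516] turn [ 0.      0.     -1.0376] tgt [ 0.6457 -0.1898  0.19  ]
```

```bash
python3 -m inch '[{"dx":0.3,"dy":-0.15,"dz":0.02,"rz":-0.45},{"dx":0.3,"dy":-0.15,"dz":0.02,"rz":-0.45},{"dx":0.3,"dy":-0.15,"dz":0.02,"rz":-0.45},{"dx":0.3,"dy":-0.15,"dz":0.02,"rz":-0.45},{"dx":0.3,"dy":-0.15,"dz":0.02,"rz":-0.45}]'
python3 - <<'E'
from h import *
go(S(.057,0,.19),pose(102.4)); print(state()['joint_pos'])
E
```

```text
shift [ 0.7314 -0.3657  0.0516] turn [ 0.      0.     -1.0376] tgt [ 0.6457 -0.1898  0.19  ]
[-1.45904734e+00  5.26971423e-02  1.61286886e+00  6.35576324e-06
  1.47599211e+00 -1.19001342e-01]validation failed for argument at $[0]...
```

```bash
python3 -m inch '[{"dx":0.3,"dy":-0.15,"dz":0.02,"rx":0,"ry":0,"rz":-0.45},{"dx":0.3,"dy":-0.15,"dz":0.02,"rx":0,"ry":0,"rz":-0.45},{"dx":0.3,"dy":-0.15,"dz":0.02,"rx":0,"ry":0,"rz":-0.45},{"dx":0.3,"dy":-0.15,"dz":0.02,"rx":0,"ry":0,"rz":-0.45},{"dx":0.3,"dy":-0.15,"dz":0.02,"rx":0,"ry":0,"rz":-0.45}]'
python3 - <<'E'
from h import *
go(S(.057,0,.19),pose(102.4)); print(state()['joint_pos'])
E
```

```text
time: 1.55
tool_pos: [0.336, -0.4473, 0.2166]
tool_rot: [0.0, 0.898, 0.439, 0.0]
contact_force: [0.9, -0.7, 0.3]
gripper_width: 0.996
grasp_force: 0.0
shift [0.4918 0.1078 0.0332] turn [ 4.00e-04  3.00e-04 -5.85e-01] tgt [ 0.6457 -0.1898  0.19  ]
[-1.05969676e+00 -9.44497929e-02  1.78256678e+00  9.76848338e-05
  1.45273125e+00 -3.98568810e-01]
```

```bash
python3 -m inch '[{"dx":0.49,"dy":0.107,"dz":0.033,"rx":0,"ry":0,"rz":-0.58},{"dx":0.49,"dy":0.107,"dz":0.033,"rx":0,"ry":0,"rz":-0.58},{"dx":0.49,"dy":0.107,"dz":0.033,"rx":0,"ry":0,"rz":-0.58},{"dx":0.49,"dy":0.107,"dz":0.033,"rx":0,"ry":0,"rz":-0.58},{"dx":0.49,"dy":0.107,"dz":0.033,"rx":0,"ry":0,"rz":-0.58}]'
python3 - <<'E'
from h import *
go(S(.057,0,.19),pose(102.4))
E
```

```text
time: 2.05
tool_pos: [0.5284, -0.2882, 0.2002]
tool_rot: [0.0, 0.674, 0.739, -0.0]
contact_force: [0.1, -0.9, 0.6]
gripper_width: 0.999
grasp_force: 0.0
shift [0.1092 0.1571 0.0127] turn [ 0.0003  0.0004 -0.0834] tgt [ 0.6457 -0.1898  0.19  ]
```

```bash
python3 -m inch '[{"dx":0.109,"dy":0.157,"dz":0.013,"rx":0,"ry":0,"rz":-0.083},{"dx":0.109,"dy":0.157,"dz":0.013,"rx":0,"ry":0,"rz":-0.083},{"dx":0.109,"dy":0.157,"dz":0.013,"rx":0,"ry":0,"rz":-0.083},{"dx":0.109,"dy":0.157,"dz":0.013,"rx":0,"ry":0,"rz":-0.083},{"dx":0.109,"dy":0.157,"dz":0.013,"rx":0,"ry":0,"rz":-0.083}]'
python3 - <<'E'
from h import *
go(S(.057,0,.19),pose(102.4)); ci=optics.camera_info('wrist'); shot('wrist','w1')
for y in (-.05,0,.05): print(proj('wrist',S(.057,y,.048),ci))
for y in (-.095,.095): print('corner',proj('wrist',S(.1,y,.018),ci))
print('tcp',proj('wrist',state()['tool_pos'],ci))
E
```

```text
time: 2.55
tool_pos: [0.6453, -0.191, 0.189]
tool_rot: [-0.0, 0.628, 0.778, -0.0]
contact_force: [-0.2, -0.7, -0.2]
gripper_width: 1.0
grasp_force: 0.0
shift [ 0.0015  0.0008 -0.0012] turn [-0.0006 -0.0002 -0.003 ] tgt [ 0.6457 -0.1898  0.19  ]
[317.52159834 288.02347296]
[317.37955142 219.60468543]
[317.22410372 144.73123014]
corner [370.73595003 325.79874525]
corner [379.1948723   75.53236467]
tcp [314.61981551 312.29341362]
```

View pics/w1.png

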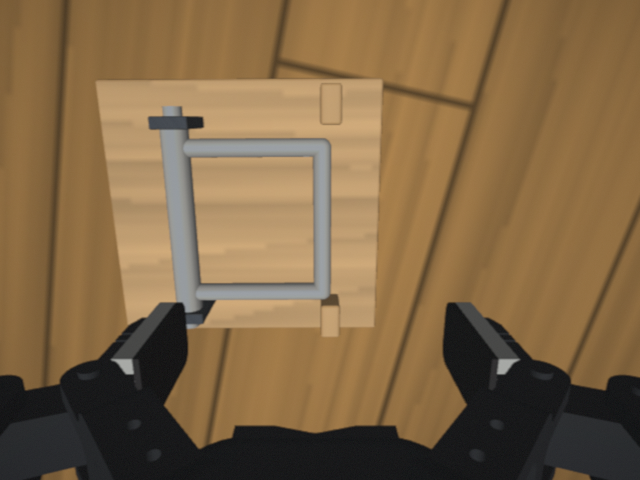

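The picture shows the bar at column 322 (I predicted 317) and the arms at rows 148 and 291 (predicted 145 and 288). I'll shift the stand estimate by about 3 mm and descend.

```bash
sed -i 's/\.590,-\.202,0/.593,-.2035,0/' h.py
python3 - <<'E'
from h import *
go(S(.057,0,.031),pose(102.4))
E
```

```text
shift [-0.      0.0053  0.1979] turn [-0.0006  0.     -0.0041] tgt [ 0.6487 -0.1913  0.031 ]
```

```bash
python3 -m inch '[{"dx":0,"dy":0.005,"dz":0.05,"rx":0,"ry":0,"rz":0},{"dx":0,"dy":0.005,"dz":0.1,"rx":0,"ry":0,"rz":0},{"dx":0,"dy":0.005,"dz":0.15,"rx":0,"ry":0,"rz":0},{"dx":0,"dy":0.005,"dz":0.18,"rx":0,"ry":0,"rz":0},{"dx":0,"dy":0.005,"dz":0.197,"rx":0,"ry":0,"rz":0}]'
python3 -m inch '[{"dx":0,"dy":0,"dz":0,"rx":0,"ry":0,"rz":0},{"dx":0,"dy":0,"dz":0,"rx":0,"ry":0,"rz":0},{"dx":0,"dy":0,"dz":0,"rx":0,"ry":0,"rz":0},{"dx":0,"dy":0,"dz":0,"rx":0,"ry":0,"rz":0},{"dx":0,"dy":0,"dz":0,"rx":0,"ry":0,"rz":0}]' -1
python3 -m inch '[{"dx":0,"dy":0,"dz":0,"rx":0,"ry":0,"rz":0},{"dx":0,"dy":0,"dz":0,"rx":0,"ry":0,"rz":0},{"dx":0,"dy":0,"dz":0,"rx":0,"ry":0,"rz":0},{"dx":0,"dy":0,"dz":0,"rx":0,"ry":0,"rz":0},{"dx":0,"dy":0,"dz":0,"rx":0,"ry":0,"rz":0}]'
```

```text
time: 3.1
tool_pos: [0.6459, -0.1922, 0.0291]
tool_rot: [-0.002, 0.63, 0.776, -0.001]
contact_force: [-0.5, -0.2, 0.9]
gripper_width: 1.002
grasp_force: 0.0
time: 3.6
tool_pos: [0.6496, -0.1917, 0.0335]
tool_rot: [0.001, 0.629, 0.777, 0.0]
contact_force: [4.1, 1.5, 2.6]
gripper_width: 0.146
grasp_force: 5.7
time: 4.1
tool_pos: [0.65, -0.1916, 0.0336]
tool_rot: [0.001, 0.629, 0.777, 0.001]
contact_force: [1.9, 1.2, 6.4]
gripper_width: 0.11
grasp_force: 58.7
```

```bash
python3 -m inch '[{"dx":0,"dy":-0.0017,"dz":-0.0201,"rx":0,"ry":0,"rz":0},{"dx":0,"dy":-0.0068,"dz":-0.0396,"rx":0,"ry":0,"rz":0},{"dx":0,"dy":-0.0151,"dz":-0.058,"rx":0,"ry":0,"rz":0},{"dx":0,"dy":-0.0264,"dz":-0.0746,"rx":0,"ry":0,"rz":0},{"dx":0,"dy":-0.0404,"dz":-0.0892,"rx":0,"ry":0,"rz":0}]'
python3 -m inch '[{"dx":0,"dy":-0.0163,"dz":-0.0119,"rx":0,"ry":0,"rz":0},{"dx":0,"dy":-0.0343,"dz":-0.021,"rx":0,"ry":0,"rz":0},{"dx":0,"dy":-0.0535,"dz":-0.0269,"rx":0,"ry":0,"rz":0},{"dx":0,"dy":-0.0735,"dz":-0.0294,"rx":0,"ry":0,"rz":0},{"dx":0,"dy":-0.0936,"dz":-0.0285,"rx":0,"ry":0,"rz":0}]'
python3 - <<'E'
from h import *
shot('side','s1'); print(Ro.from_euler('z',-SY).apply(state()['tool_pos']-SP), state()['contact_force'])
E
```

```text
time: 4.6
tool_pos: [0.6213, -0.198, 0.1068]
tool_rot: [0.005, 0.629, 0.777, 0.003]
contact_force: [9.8, 2.0, 3.1]
gripper_width: 0.115
grasp_force: 58.4
time: 5.1
tool_pos: [0.5476, -0.2147, 0.1323]
tool_rot: [0.006, 0.629, 0.777, 0.002]
contact_force: [2.9, 6.6, 2.8]
gripper_width: 0.108
grasp_force: 62.7
[-0.04955709 -0.00086939  0.13157316] [-3.0329518   2.07221509 18.58892804]
```

View pics/s1.png

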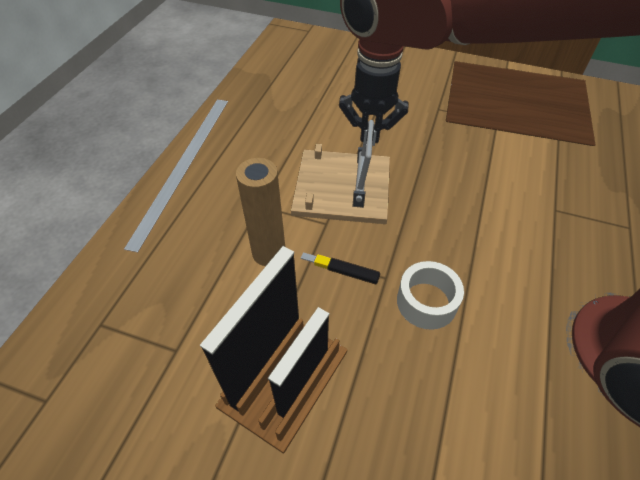

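The prop is past upright, about 1.69 rad, with the bar in the grip at about (370,120). I'll push it a little further and release it.

```bash
python3 -m inch '[{"dx":0,"dy":-0.0094,"dz":0.001,"rx":0,"ry":0,"rz":0},{"dx":0,"dy":-0.0094,"dz":0.001,"rx":0,"ry":0,"rz":0}]'
python3 -m inch '[{"dx":0,"dy":0,"dz":0,"rx":0,"ry":0,"rz":0},{"dx":0,"dy":0,"dz":0,"rx":0,"ry":0,"rz":0},{"dx":0,"dy":0,"dz":0,"rx":0,"ry":0,"rz":0},{"dx":0,"dy":0,"dz":0,"rx":0,"ry":0,"rz":0},{"dx":0,"dy":0,"dz":0,"rx":0,"ry":0,"rz":0}]' 1
python3 -m inch '[{"dx":0,"dy":0,"dz":-0.05,"rx":0,"ry":0,"rz":0},{"dx":0,"dy":0,"dz":-0.1,"rx":0,"ry":0,"rz":0},{"dx":0,"dy":0,"dz":-0.15,"rx":0,"ry":0,"rz":0},{"dx":0,"dy":0,"dz":-0.2,"rx":0,"ry":0,"rz":0},{"dx":0,"dy":0,"dz":-0.2,"rx":0,"ry":0,"rz":0}]'
python3 - <<'E'
from h import *
shot('top','t2'); 
im=cv2.imread('pics/t2.png'); cv2.imwrite('pics/t2c.png',cv2.resize(im[120:320,300:540],None,fx=3,fy=3))
for y in (-.05,0,.05): print(proj('top',S(-.063,y,.14)),proj('top',S(-.038,y,.143)))
go([.5865,.2326,.3],pose(77.27)); go([.5865,.2326,.3],pose(257.27)); print(state()['joint_pos'])
E
```

```text
time: 5.35
tool_pos: [0.5378, -0.2171, 0.1298]
tool_rot: [0.003, 0.63, 0.777, -0.0]
contact_force: [-1.8, -2.2, 15.0]
gripper_width: 0.111
grasp_force: 65.1
time: 5.85
tool_pos: [0.536, -0.215, 0.1246]
tool_rot: [-0.001, 0.629, 0.777, -0.0]
contact_force: [-0.4, -0.9, 0.1]
gripper_width: 0.946
grasp_force: 0.0
time: 6.35
tool_pos: [0.5391, -0.2166, 0.2934]
tool_rot: [0.006, 0.629, 0.777, 0.001]
contact_force: [0.0, -1.0, 0.6]
gripper_width: 0.995
grasp_force: 0.0
[478.27188184 232.19072659] [475.39514608 217.69926074]
[449.79204208 237.93199953] [446.90482742 223.4099085 ]
[421.18822531 243.69826509] [418.29046768 229.14541927]
shift [ 0.5359  0.1761 -0.0145] turn [0.0043 0.0024 0.2878] tgt [0.5865 0.2326 0.3   ]
shift [ 0.5359  0.1761 -0.0145] turn [-0.0033  0.006  -1.8065] tgt [0.5865 0.2326 0.3   ]
[-5.10203926e-01 -8.76776491e-02  1.65491284e+00 -4.17701121e-05
  1.56694285e+00 -7.19793363e-01]
```

View pics/t2c.png

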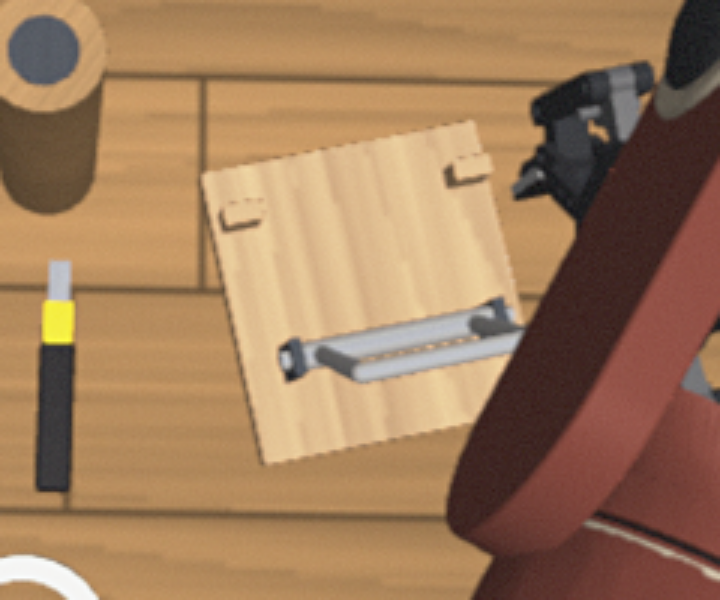

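The prop is open: the bar end is at (419,244) and I predicted (421,244). Next is the panel.

```bash
python3 -m inch '[{"dx":0.536,"dy":0.176,"dz":-0.015,"rx":0,"ry":0,"rz":0.288},{"dx":0.536,"dy":0.176,"dz":-0.015,"rx":0,"ry":0,"rz":0.288},{"dx":0.536,"dy":0.176,"dz":-0.015,"rx":0,"ry":0,"rz":0.288},{"dx":0.536,"dy":0.176,"dz":-0.015,"rx":0,"ry":0,"rz":0.288},{"dx":0.536,"dy":0.176,"dz":-0.015,"rx":0,"ry":0,"rz":0.288}]'
python3 - <<'E'
from h import *
go([.5865,.2326,.3],pose(77.27))
E
```

```text
time: 6.9
tool_pos: [0.5616, 0.0252, 0.2896]
tool_rot: [-0.001, 0.781, 0.624, -0.001]
contact_force: [0.8, -0.3, -0.7]
gripper_width: 1.002
grasp_force: 0.0
shift [ 0.2597 -0.0271 -0.0131] turn [-0.002   0.0003 -0.0007] tgt [0.5865 0.2326 0.3   ]
```

```bash
python3 -m inch '[{"dx":0.26,"dy":-0.027,"dz":-0.013,"rx":-0.002,"ry":0,"rz":0},{"dx":0.26,"dy":-0.027,"dz":-0.013,"rx":-0.002,"ry":0,"rz":0},{"dx":0.26,"dy":-0.027,"dz":-0.013,"rx":-0.002,"ry":0,"rz":0},{"dx":0.26,"dy":-0.027,"dz":-0.013,"rx":-0.002,"ry":0,"rz":0},{"dx":0.26,"dy":-0.027,"dz":-0.013,"rx":-0.002,"ry":0,"rz":0}]'
python3 - <<'E'
from h import *
go([.5865,.2326,.197],pose(77.27)); ci=optics.camera_info('wrist'); im=shot('wrist','w2')
P=np.array([.5865,.2326,.232]); u=np.array([np.cos(np.radians(77.27)),np.sin(np.radians(77.27)),0]); n=np.array([u[1],-u[0],0])
for a in (-1,1):
  for b in (-1,1): print(proj('wrist',P+a*.085*u+b*.009*n,ci))
E
```

```text
time: 7.4
tool_pos: [0.5863, 0.2354, 0.2997]
tool_rot: [-0.0, 0.78, 0.626, -0.0]
contact_force: [-0.5, -0.1, -0.2]
gripper_width: 1.0
grasp_force: 0.0
shift [-0.0034  0.0011  0.1284] turn [-0.0003  0.0001  0.0032] tgt [0.5865 0.2326 0.197 ]
[301.43032705 399.35838928]
[332.92905721 399.55134853]
[300.56168689  84.57230548]
[339.13325468  84.80937779]
```

View pics/w2.png

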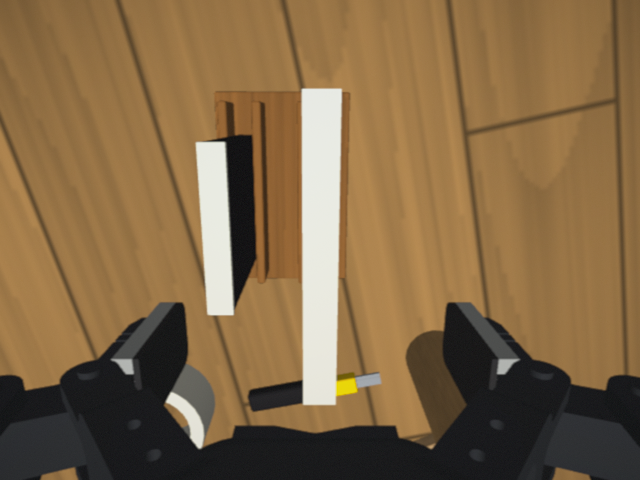

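The white strip spans columns 302–341 and rows 88–404, about 2 mm from the prediction, and it lies between the fingers. I'll descend and grip.

```bash
python3 -m inch '[{"dx":-0.006,"dy":0.002,"dz":0.04,"rx":0,"ry":0,"rz":0.003},{"dx":-0.006,"dy":0.002,"dz":0.08,"rx":0,"ry":0,"rz":0.003},{"dx":-0.006,"dy":0.002,"dz":0.12,"rx":0,"ry":0,"rz":0.003},{"dx":-0.006,"dy":0.002,"dz":0.128,"rx":0,"ry":0,"rz":0.003},{"dx":-0.006,"dy":0.002,"dz":0.128,"rx":0,"ry":0,"rz":0.003}]'
python3 -m inch '[{"dx":0,"dy":0,"dz":0,"rx":0,"ry":0,"rz":0},{"dx":0,"dy":0,"dz":0,"rx":0,"ry":0,"rz":0},{"dx":0,"dy":0,"dz":0,"rx":0,"ry":0,"rz":0},{"dx":0,"dy":0,"dz":0,"rx":0,"ry":0,"rz":0},{"dx":0,"dy":0,"dz":0,"rx":0,"ry":0,"rz":0}]' -1
python3 -m inch '[{"dx":0,"dy":0,"dz":0,"rx":0,"ry":0,"rz":0},{"dx":0,"dy":0,"dz":0,"rx":0,"ry":0,"rz":0},{"dx":0,"dy":0,"dz":0,"rx":0,"ry":0,"rz":0},{"dx":0,"dy":0,"dz":0,"rx":0,"ry":0,"rz":0}]'
```

```text
time: 7.95
tool_pos: [0.587, 0.2245, 0.1974]
tool_rot: [0.0, 0.783, 0.622, -0.001]
contact_force: [-0.8, 0.4, 1.1]
gripper_width: 0.997
grasp_force: 0.0
time: 8.45
tool_pos: [0.5884, 0.2261, 0.2009]
tool_rot: [0.001, 0.783, 0.623, 0.002]
contact_force: [1.0, -0.2, -3.4]
gripper_width: 0.199
grasp_force: 58.6
time: 8.85
tool_pos: [0.5885, 0.2261, 0.2008]
tool_rot: [0.001, 0.783, 0.623, 0.002]
contact_force: [-0.6, 0.4, 4.5]
gripper_width: 0.197
grasp_force: 60.0
```

```bash
python3 -m inch '[{"dx":0,"dy":0,"dz":-0.03,"rx":0,"ry":0,"rz":0},{"dx":0,"dy":0,"dz":-0.07,"rx":0,"ry":0,"rz":0},{"dx":0,"dy":0,"dz":-0.12,"rx":0,"ry":0,"rz":0},{"dx":0,"dy":0,"dz":-0.17,"rx":0,"ry":0,"rz":0},{"dx":0,"dy":0,"dz":-0.22,"rx":0,"ry":0,"rz":0}]'
python3 -m inch '[{"dx":0,"dy":0,"dz":-0.04,"rx":0,"ry":0,"rz":0},{"dx":0,"dy":0,"dz":-0.07,"rx":0,"ry":0,"rz":0},{"dx":0,"dy":0,"dz":-0.07,"rx":0,"ry":0,"rz":0}]'
python3 - <<'E'
from h import *
go(S(-.07,-.0045,.43),pose(102.4)); print(state()['joint_pos'])
E
```

```text
time: 9.35
tool_pos: [0.5869, 0.2257, 0.3743]
tool_rot: [0.0, 0.783, 0.622, -0.001]
contact_force: [0.0, -0.2, -4.1]
gripper_width: 0.196
grasp_force: 59.4
time: 9.65
tool_pos: [0.5883, 0.2261, 0.4348]
tool_rot: [0.002, 0.783, 0.622, 0.003]
contact_force: [0.9, 0.9, -4.1]
gripper_width: 0.2
grasp_force: 59.3
shift [-0.5646  0.05    0.0051] turn [ 0.0054 -0.0003 -0.2957] tgt [ 0.5256 -0.2229  0.43  ]
[ 2.49699318e-01  1.95987760e-02  1.31453493e+00 -1.61730719e-03
  1.79951297e+00  4.76464997e-01]
```

Lifted. The tool force rose by about 4 N, which matches the panel's weight. Now I'll carry it over to the stand.

```bash
python3 -m inch '[{"dx":-0.564,"dy":0.05,"dz":0.005,"rx":0.005,"ry":0,"rz":-0.295},{"dx":-0.564,"dy":0.05,"dz":0.005,"rx":0.005,"ry":0,"rz":-0.295},{"dx":-0.564,"dy":0.05,"dz":0.005,"rx":0.005,"ry":0,"rz":-0.295},{"dx":-0.564,"dy":0.05,"dz":0.005,"rx":0.005,"ry":0,"rz":-0.295},{"dx":-0.564,"dy":0.05,"dz":0.005,"rx":0.005,"ry":0,"rz":-0.295}]'
python3 - <<'E'
from h import *
go(S(-.07,-.0045,.43),pose(102.4)); print(state()['joint_pos'])
E
```

```text
time: 10.15
tool_pos: [0.553, -0.0162, 0.4255]
tool_rot: [-0.004, 0.627, 0.779, -0.003]
contact_force: [1.8, -0.7, -4.3]
gripper_width: 0.201
grasp_force: 59.3
shift [-0.245  -0.089  -0.0053] turn [-0.0064 -0.0014 -0.0001] tgt [ 0.5256 -0.2229  0.43  ]
[-1.63033935e-01 -1.52288864e-01  1.49365409e+00 -1.61363834e-03
  1.80987992e+00 -3.79692512e-01]
```

```bash
python3 -m inch '[{"dx":-0.245,"dy":-0.089,"dz":-0.005,"rx":-0.003,"ry":0,"rz":0},{"dx":-0.245,"dy":-0.089,"dz":-0.005,"rx":-0.003,"ry":0,"rz":0},{"dx":-0.245,"dy":-0.089,"dz":-0.005,"rx":-0.003,"ry":0,"rz":0},{"dx":-0.245,"dy":-0.089,"dz":-0.005,"rx":-0.003,"ry":0,"rz":0},{"dx":-0.245,"dy":-0.089,"dz":-0.005,"rx":-0.003,"ry":0,"rz":0}]'
cat >> h.py <<'E'
def place(h,tau=35.5,bx=.035,yo=-.0045,L=.1885):
    t=np.radians(tau); return S(bx+.009*np.cos(t)-L*np.sin(t),yo,.018+.009*np.sin(t)+L*np.cos(t)+h),pose(102.4,-tau)
E
python3 - <<'E'
from h import *
go(*place(.13)); print(state()['joint_pos'])
E
```

```text
time: 10.65
tool_pos: [0.5248, -0.226, 0.4292]
tool_rot: [-0.003, 0.63, 0.777, -0.002]
contact_force: [-0.5, 0.2, -3.9]
gripper_width: 0.2
grasp_force: 59.3
shift [0.0032 0.0063 0.1531] turn [-0.417   0.     -0.0053] tgt [ 0.5284 -0.2223  0.3067]
[-0.53573369 -0.11112677  1.45018434 -0.00237363  1.8085334  -0.74521409]
```

```bash
python3 -m inch '[{"dx":0.003,"dy":0.006,"dz":0.01,"rx":-0.1,"ry":0,"rz":-0.005},{"dx":0.003,"dy":0.006,"dz":0.04,"rx":-0.2,"ry":0,"rz":-0.005},{"dx":0.003,"dy":0.006,"dz":0.08,"rx":-0.3,"ry":0,"rz":-0.005},{"dx":0.003,"dy":0.006,"dz":0.12,"rx":-0.37,"ry":0,"rz":-0.005},{"dx":0.003,"dy":0.006,"dz":0.153,"rx":-0.417,"ry":0,"rz":-0.005}]'
python3 -m inch '[{"dx":0,"dy":0,"dz":0,"rx":0,"ry":0,"rz":0},{"dx":0,"dy":0,"dz":0,"rx":0,"ry":0,"rz":0}]'
python3 - <<'E'
from h import *
go(*place(.02)); print(state()['joint_pos']); shot('side','s3'); shot('wrist','w3')
E
```

```text
time: 11.15
tool_pos: [0.5281, -0.2166, 0.3046]
tool_rot: [0.19, 0.595, 0.743, 0.24]
contact_force: [0.5, 0.6, -4.8]
gripper_width: 0.201
grasp_force: 59.7
time: 11.35
tool_pos: [0.5299, -0.2172, 0.3091]
tool_rot: [0.19, 0.595, 0.744, 0.239]
contact_force: [0.1, 0.1, -2.8]
gripper_width: 0.2
grasp_force: 60.0
shift [-0.006  -0.0845  0.1123] turn [ 0.0014 -0.0031  0.0025] tgt [ 0.5284 -0.2223  0.1967]
[-0.76495025 -0.40210949  1.97029503  0.53911772  1.24741922 -1.07597657]
```

View pics/s3.png

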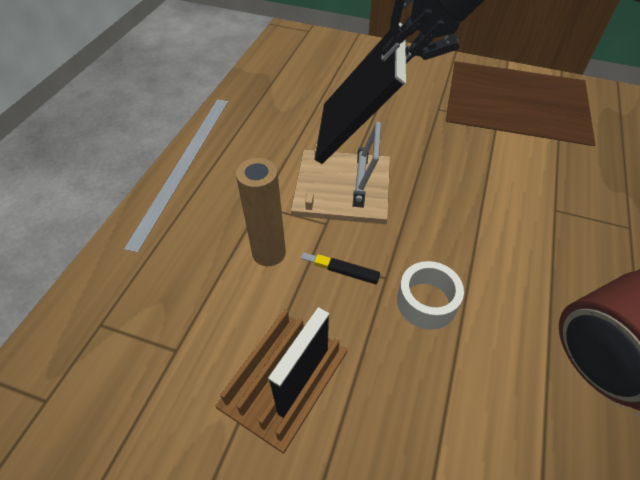

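The panel hangs tilted above the stand, with its near lower corner at about (320,160). I'll check the panel in the hand against its predicted corners.

Run:
```python
from h import *
s=state();q=s['tool_rot'];R=Ro.from_quat([q[1],q[2],q[3],q[0]])
im=cv2.imread('pics/s3.png')
K=[]
for y in (-.009,.009):
  for x in (.0895,-.0805):
    for z in (-.0315,.1885):
      p=proj('side',s['tool_pos']+R.apply([x,y,z])); K.append(p); print(x,y,z,np.round(p,1)); cv2.circle(im,tuple(int(v*8) for v in p),16,(0,0,255),-1,shift=3)
for a in (.056,.070):
  for b in (.064,.09): cv2.circle(im,tuple(int(v*8) for v in proj('side',S(a,b,.043))),12,(255,0,0),-1,shift=3)
for b in (.05,-.05): cv2.circle(im,tuple(int(v*8) for v in proj('side',S(-.063,b,.14))),12,(0,255,0),-1,shift=3)
cv2.imwrite('pics/s3c.png',cv2.resize(im[20:230,280:480],None,fx=2.8,fy=2.8))
```

```text
0.0895 -0.009 -0.0315 [405.   81.5]
0.0895 -0.009 0.1885 [320.5 161.9]
-0.0805 -0.009 -0.0315 [405.1  24.4]
-0.0805 -0.009 0.1885 [329.8 105. ]
0.0895 0.009 -0.0315 [396.2  74.6]
0.0895 0.009 0.1885 [312.5 157. ]
-0.0805 0.009 -0.0315 [397.5  17.9]
-0.0805 0.009 0.1885 [322.7 100.1]
```

View pics/s3c.png

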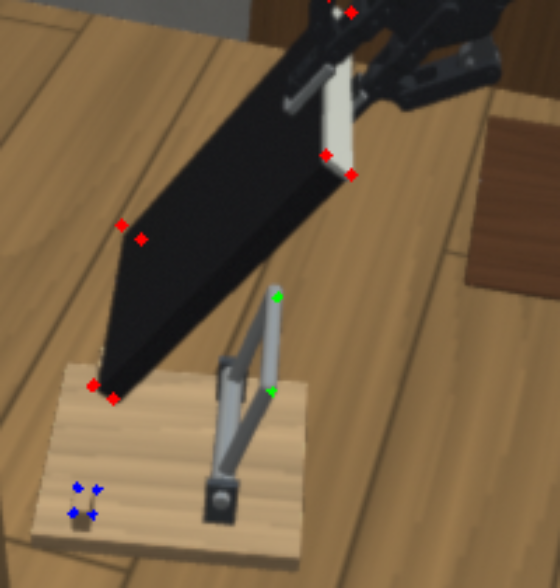

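The model matches to 1–2 px, so I'll descend.

```bash
python3 -m inch '[{"dx":-0.006,"dy":-0.02,"dz":0.028,"rx":0,"ry":-0.003,"rz":0},{"dx":-0.006,"dy":-0.045,"dz":0.06,"rx":0,"ry":-0.003,"rz":0},{"dx":-0.006,"dy":-0.07,"dz":0.093,"rx":0,"ry":-0.003,"rz":0},{"dx":-0.006,"dy":-0.0845,"dz":0.112,"rx":0,"ry":-0.003,"rz":0},{"dx":-0.006,"dy":-0.0845,"dz":0.112,"rx":0,"ry":-0.003,"rz":0}]'
python3 -m inch '[{"dx":0,"dy":0,"dz":0,"rx":0,"ry":0,"rz":0},{"dx":0,"dy":0,"dz":0,"rx":0,"ry":0,"rz":0}]'
python3 - <<'E'
from h import *
go(*place(.0)); print(state()['contact_force'])
E
```

```text
time: 11.95
tool_pos: [0.5296, -0.2227, 0.1982]
tool_rot: [0.193, 0.594, 0.744, 0.238]
contact_force: [-0.5, 1.5, -4.0]
gripper_width: 0.201
grasp_force: 59.9
time: 12.15
tool_pos: [0.5313, -0.2245, 0.2034]
tool_rot: [0.197, 0.593, 0.743, 0.238]
contact_force: [0.2, 0.1, -3.8]
gripper_width: 0.199
grasp_force: 60.0
shift [ 0.0037 -0.022   0.0253] turn [0.0062 0.0041 0.0061] tgt [ 0.5284 -0.2223  0.1767]
[ 0.22686522  0.10074127 -3.82842544]
```

```bash
python3 -m inch '[{"dx":0.001,"dy":-0.004,"dz":0.005,"rx":0.002,"ry":0.001,"rz":0.002},{"dx":0.001,"dy":-0.008,"dz":0.011,"rx":0.002,"ry":0.001,"rz":0.002},{"dx":0.001,"dy":-0.0102,"dz":0.0142,"rx":0.002,"ry":0.001,"rz":0.002},{"dx":0.001,"dy":-0.0102,"dz":0.0142,"rx":0.002,"ry":0.001,"rz":0.002}]'
python3 - <<'E'
from h import *
L=[]
for i in range(3):
    nets.boxes_of('top','stand') if i else optics.grab_frame('side'); s=state(); L.append(np.r_[s['tool_pos'],s['contact_force']])
print(np.round(L,4)); go(*place(.0))
E
```

```text
time: 12.55
tool_pos: [0.5289, -0.2222, 0.1842]
tool_rot: [0.192, 0.596, 0.743, 0.238]
contact_force: [-0.8, 0.4, -4.0]
gripper_width: 0.205
grasp_force: 59.9
[[ 0.5291 -0.2223  0.1847  0.0203  0.4303 -4.1538]
 [ 0.5292 -0.2225  0.1851  0.5387 -0.1086 -4.4308]
 [ 0.5293 -0.2226  0.1854 -0.0842  0.5002 -4.7588]]
shift [ 0.0007 -0.0072  0.0082] turn [0.002  0.0007 0.002 ] tgt [ 0.5284 -0.2223  0.1767]
```

```bash
python3 -m inch '[{"dx":0,"dy":-0.002,"dz":0.0025,"rx":0,"ry":0,"rz":0},{"dx":0,"dy":-0.0036,"dz":0.005,"rx":0,"ry":0,"rz":0},{"dx":0,"dy":-0.0036,"dz":0.005,"rx":0,"ry":0,"rz":0}]'
python3 -m inch '[{"dx":0,"dy":-0.0015,"dz":0.002,"rx":0,"ry":0,"rz":0},{"dx":0,"dy":-0.0015,"dz":0.002,"rx":0,"ry":0,"rz":0}]'
python3 -m inch '[{"dx":0,"dy":-0.0015,"dz":0.002,"rx":0,"ry":0,"rz":0},{"dx":0,"dy":-0.0015,"dz":0.002,"rx":0,"ry":0,"rz":0}]'
```

```text
time: 13.0
tool_pos: [0.5291, -0.2224, 0.1798]
tool_rot: [0.192, 0.596, 0.743, 0.238]
contact_force: [-0.8, -0.9, -4.5]
gripper_width: 0.202
grasp_force: 59.8
time: 13.2
tool_pos: [0.5291, -0.2225, 0.178]
tool_rot: [0.192, 0.596, 0.743, 0.238]
contact_force: [-0.9, 0.6, -4.2]
gripper_width: 0.2
grasp_force: 59.8
time: 13.4
tool_pos: [0.5296, -0.2229, 0.1771]
tool_rot: [0.193, 0.595, 0.743, 0.238]
contact_force: [0.4, 0.4, -2.8]
gripper_width: 0.2
grasp_force: 60.1
```

Contact is starting: the force fell to −2.8 N. I'll go down a little more.

```bash
python3 -m inch '[{"dx":0,"dy":-0.0011,"dz":0.0015,"rx":0,"ry":0,"rz":0},{"dx":0,"dy":-0.0011,"dz":0.0015,"rx":0,"ry":0,"rz":0}]'
python3 -m inch '[{"dx":0,"dy":-0.0011,"dz":0.0015,"rx":0,"ry":0,"rz":0},{"dx":0,"dy":-0.0011,"dz":0.0015,"rx":0,"ry":0,"rz":0}]'
python3 - <<'E'
from h import *
im=shot('side','s4'); s=state();q=s['tool_rot'];R=Ro.from_quat([q[1],q[2],q[3],q[0]])
print(s['contact_force'],s['ft_torque']); go(*place(0)); Q=Ro.from_euler('z',-SY)
print('foot back edge in stand',Q.apply(s['tool_pos']+R.apply([.0045,-.009,.1885])-SP))
cv2.imwrite('pics/s4c.png',cv2.resize(cv2.imread('pics/s4.png')[60:240,260:500],None,fx=3,fy=3))
E
```

```text
time: 13.6
tool_pos: [0.53, -0.2231, 0.1766]
tool_rot: [0.194, 0.595, 0.743, 0.238]
contact_force: [-2.4, 0.9, 2.4]
gripper_width: 0.2
grasp_force: 61.0
time: 13.8
tool_pos: [0.5304, -0.2234, 0.1763]
tool_rot: [0.195, 0.595, 0.742, 0.239]
contact_force: [-4.0, 1.4, 6.5]
gripper_width: 0.202
grasp_force: 61.6
[-3.86638903  1.7153134   7.73193777] [0.18420393 0.02422735 0.35928022]
shift [ 0.0019 -0.0015 -0.0017] turn [0.0044 0.0021 0.003 ] tgt [ 0.5284 -0.2223  0.1767]
foot back edge in stand [ 0.03780746 -0.00216954  0.01825882]
```

View pics/s4c.png

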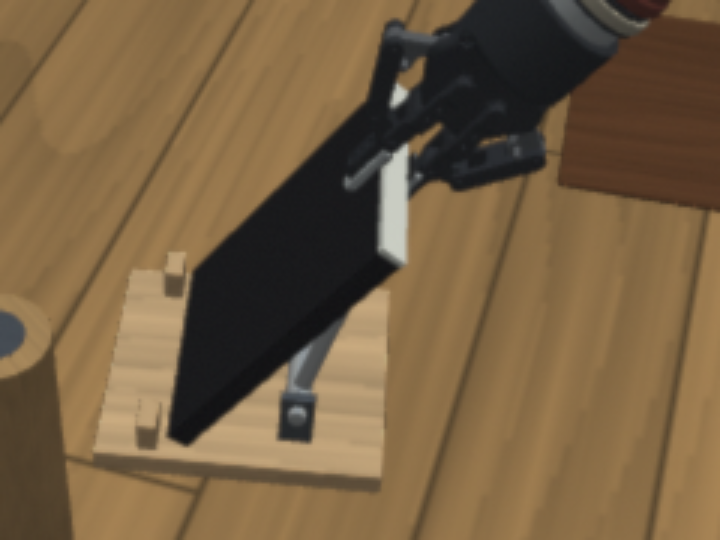

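The foot is on the board, with its back edge at x≈38 mm, z≈18 mm, just inside the lugs. I'll tilt it gently on to the bar, then release.

```bash
python3 -m inch '[{"dx":0,"dy":-0.0024,"dz":-0.0012,"rx":-0.0067,"ry":0,"rz":0},{"dx":0,"dy":-0.0047,"dz":-0.0012,"rx":-0.0133,"ry":0,"rz":0},{"dx":0,"dy":-0.0047,"dz":-0.0012,"rx":-0.0133,"ry":0,"rz":0}]'
python3 -m inch '[{"dx":0,"dy":-0.0024,"dz":0,"rx":-0.0067,"ry":0,"rz":0},{"dx":0,"dy":-0.0024,"dz":0,"rx":-0.0067,"ry":0,"rz":0}]'
```

```text
time: 14.15
tool_pos: [0.5272, -0.224, 0.1742]
tool_rot: [0.201, 0.594, 0.739, 0.247]
contact_force: [5.9, 1.5, 3.0]
gripper_width: 0.199
grasp_force: 60.4
time: 14.35
tool_pos: [0.5266, -0.2241, 0.1739]
tool_rot: [0.205, 0.593, 0.737, 0.252]
contact_force: [12.2, 3.2, 3.2]
gripper_width: 0.197
grasp_force: 60.1
```

```bash
python3 -m inch '[{"dx":0,"dy":0.0018,"dz":0,"rx":0.005,"ry":0,"rz":0},{"dx":0,"dy":0.0018,"dz":0,"rx":0.005,"ry":0,"rz":0}]'
python3 -m inch '[{"dx":0,"dy":0,"dz":0,"rx":0,"ry":0,"rz":0},{"dx":0,"dy":0,"dz":0,"rx":0,"ry":0,"rz":0},{"dx":0,"dy":0,"dz":0,"rx":0,"ry":0,"rz":0},{"dx":0,"dy":0,"dz":0,"rx":0,"ry":0,"rz":0},{"dx":0,"dy":0,"dz":0,"rx":0,"ry":0,"rz":0}]' 0.1
python3 -m inch '[{"dx":0,"dy":0,"dz":-0.02,"rx":0,"ry":0,"rz":0},{"dx":0,"dy":0,"dz":-0.05,"rx":0,"ry":0,"rz":0},{"dx":0,"dy":0,"dz":-0.09,"rx":0,"ry":0,"rz":0},{"dx":0,"dy":0,"dz":-0.13,"rx":0,"ry":0,"rz":0},{"dx":0,"dy":0,"dz":-0.13,"rx":0,"ry":0,"rz":0}]'
python3 - <<'E'
from h import *
shot('side','s5'); im=cv2.imread('pics/s5.png')
t=np.radians(37); 
for tau in (36.5,):
  t=np.radians(tau)
  for bx in (.036,):
    F=np.array([bx+.009*np.cos(t),0,.018+.009*np.sin(t)]); u=np.array([-np.sin(t),0,np.cos(t)]); n=np.array([np.cos(t),0,np.sin(t)])
    for a in (0,.22):
      for b in (-.009,.009):
        for y in (-.085,.085):
          p=F+u*a+n*b; cv2.circle(im,tuple(int(v*8) for v in proj('side',S(p[0],y,p[2]))),10,(0,0,255),-1,shift=3)
cv2.imwrite('pics/s5c.png',cv2.resize(im[60:240,260:500],None,fx=3,fy=3)); s=state(); print(s['time'],s['tool_pos'])
E
```

```text
time: 14.55
tool_pos: [0.5271, -0.224, 0.1741]
tool_rot: [0.202, 0.593, 0.739, 0.248]
contact_force: [6.5, 1.3, 3.7]
gripper_width: 0.198
grasp_force: 60.6
time: 15.05
tool_pos: [0.525, -0.2234, 0.1713]
tool_rot: [0.199, 0.593, 0.74, 0.246]
contact_force: [0.2, -0.1, 0.1]
gripper_width: 0.549
grasp_force: 0.0
time: 15.55
tool_pos: [0.4643, -0.2389, 0.2598]
tool_rot: [0.203, 0.593, 0.74, 0.245]
contact_force: [0.3, -0.1, 0.5]
gripper_width: 0.547
grasp_force: 0.0
15.6 [ 0.46429679 -0.23811995  0.25741562]
```

View pics/s5c.png

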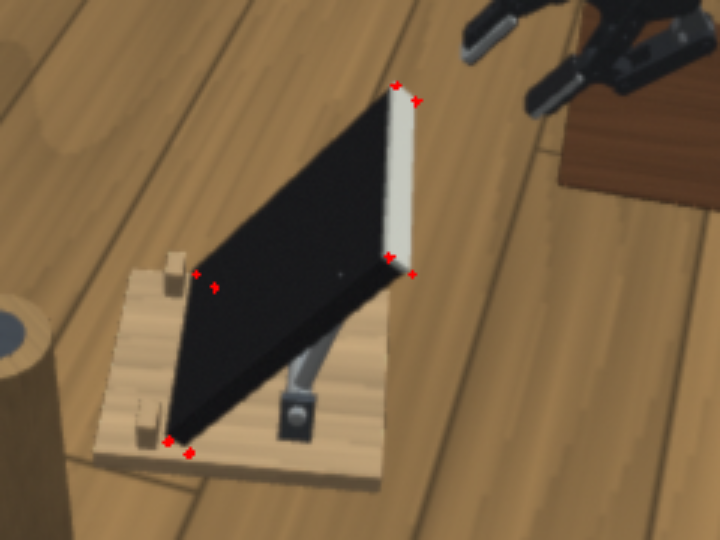

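The panel leans on the bar within 2–3 mm of the predicted pose, square and centred, and the gripper is well clear. I'm handing in.

```bash
python3 -m inch '[{"dx":0,"dy":0,"dz":0,"rx":0,"ry":0,"rz":0},{"dx":0,"dy":0,"dz":0,"rx":0,"ry":0,"rz":0},{"dx":0,"dy":0,"dz":0,"rx":0,"ry":0,"rz":0}]'; python3 -c "
from plant import ticket
print(ticket.job_done())"
```

```text
time: 15.9
tool_pos: [0.4642, -0.2361, 0.2532]
tool_rot: [0.198, 0.593, 0.74, 0.247]
contact_force: [0.2, -0.1, -0.5]
gripper_width: 0.551
grasp_force: 0.0
the job is handed in; nothing more can be done
None
```

The job is handed in at about 16 s, with no verdict reported back: the prop stands open on its stop, and the larger panel leans on its crossbar, white edge up, released and within 2–3 mm of the planned pose in the last picture.

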